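# Load the turning stand with wooden tiers for painting

## Robot

A 7-joint arm with a two-finger parallel gripper is mounted at the origin on the work surface. World frame = base frame: x ahead of the robot, y to its left, z up, the work surface at z = 0. Lengths are in mm, angles in rad, forces in N, time in s.
With the tool pointing down it reaches from about 400 to 850 mm from the base axis. Payload 4.4 kg.
Tool frame: the origin (TCP) lies on the mounting face of the last link; the fingertips stand 199 mm ahead of it and the grasp point (between the pads) lies 180 mm ahead of it (robot.tip_reach is the distance from the TCP to the fingertips, in mm); z points along the fingers, y is the line along which they close (so a half turn about z gives the same grasp; the last joint's range is limited). The gripper opens to 94 mm and grips with 3 to 60 N. Pads are 16 mm wide; open, the fingers measure 119 mm over their backs; the gripper's body (75 mm by 177 mm) begins 78 mm behind the grasp point.
Start: joints at [1.171, 0.628, 0.038, 1.517, -0.027, 0.996, -0.02], TCP at [212.984, -614.128, 404.678] pointing down, gripper open.
Joint ranges: [-3.06, 3.06], [-0.37, 2.12], [-1.25, 1.32], [0.18, 2.47], [-1.1, 4.24], [0.23, 1.98], [-2.94, 2.94]. Speed limits (rad/s): [2.57, 2.57, 3.14, 3.14, 3.14, 3.14, 3.14].

## Interface

Orientations are given as a unit quaternion [w, x, y, z].
In Python, from station import robot, ik, telemetry, capture, finder gives the robot as it stands. The module is installed in compiled form; this text tells all that it offers. Calls block until the motion is done:
- robot.goto(position, orientation): joint-space move of the TCP to a pose.
- robot.movel(position, orientation=None, feed=150, f_stop=None): straight line of the TCP; orientation=None keeps the orientation; feed is the mean speed in mm/s. With f_stop (N) it stops when the force on the tool has changed by that much, and returns True; else False.
- robot.move_j(angles): joint-space move.
- robot.release() and robot.grab(): open the fingers fully, or close them until they stop; the grip force is fixed at half the most.
- robot.dwell(seconds).
- ik(position, orientation): joint angles nearest the present ones, or None.
- telemetry.get_obs(): the state.
- capture(name): name is "scene" or "side" or "wrist"; returns a dict with "color" (480x640x3 uint8, blue, green, red), "K" (3x3 intrinsics, pixels), "world_from_camera" (4x4, takes a point from camera to world coordinates); the wrist camera has in their place "T_tool_cam" (4x4, takes a point from camera to tool coordinates, whose origin is the TCP and whose axes are the flange's). Camera axes: x right, y up, looking along -z (the intrinsics and any distortion apply to the point x, -y, -z); pixel columns grow to the right and rows downward; lengths in mm; the calibration is good to about 2 mm. The wrist camera is an equidistant fisheye: a pixel r from the principal point sees the ray r / f radians off the axis. A picture is of the moment at which its call begins: read the wrist's pose just before it. There is no depth.
A pose or a line that the arm cannot do raises robot.PlanningError and nothing moves.
- robot.job_done(): hands the job in; it is judged then, once.
Trained networks look in a picture, given as the dict that the camera call returned (one of the last four; its "shot" number tells which), for a name from the list of things; names that differ only in an ending like _2 or _b are one class to them, and where a whole thing is asked for, a point or a joint stands for the part that bears it (a point fixed in the world has none). Each returns a list of dicts, best first, with "score" (0 to 1); they miss things now and then, are a little off and sometimes report something else, mostly with a low value. They report only what shows in the picture. A call takes as long as a camera call. They do not tell look-alikes from the thing itself.
- finder.boxes_of(picture, target): "position" ([column, row] in pixels, amid what is visible of it).
The state is a dict: "time": time; "joints": joint angles; "qd": joint speeds; "tau": joint torques, N m; "tcp_pos": TCP position; "ee_rot": TCP orientation; "wrist_force": force on the tool from outside, world axes, zero at the start; "ft_torque": the same for the moment, N m; "opening": finger opening in mm; "grip_force": force on a finger pad.
Only numpy, scipy, OpenCV 4.12 (cv2) and the standard library are available. Lean on these libraries where they do the work, as an engineer would, in place of code of your own. Each camera call takes 0.05 s, during which the arm holds its last target. There are 200 camera calls.

## Task

Get the turning stand ready for striping a wooden tower: first turn its selector off (pointer at the open-ring mark), only then take the aluminium hold-down collar off the spindle and set it aside. With the selector still off, thread every wooden tier on the table onto the spindle, hub up and fully home, the widest at the bottom and each next one narrower, and slip the collar back on down to the top tier. Last, turn the selector to the two-dot mark; do not push the paint pot about.

Things in the scene. Friction and masses are not known exactly. Their poses are not given: they have to be found in the camera images.
- stand: Grey turning stand, a fixed low box 170 mm (its x) by 320 mm (its y) by 50 mm tall; origin at the centre of its underside. On its top stand the upright spindle (at y = -75 mm in its frame) with its round seat plate, and the selector knob (at y = +85 mm)
- seat (a point): Point on the spindle axis at the top face of the dark round seat plate (92 mm wide, 8 mm thick, top face 58 mm above the table). The steel spindle is a fixed upright post, 20 mm in diameter, that rises 76 mm above this point; its top 10 mm taper to 10 mm diameter
- spindle_tip (a point): Centre of the top end of the spindle, 76 mm above the seat
- selector (a joint): Angle of the stand's selector knob, rad: 0 = its pointer at the open-ring mark (off), grows as it is turned clockwise seen from above; one dot at 0.7, two dots at 1.4, three dots at 2.1, stop at 2.2. At value q the pointer looks along the stand's -x axis turned clockwise by q. It has no spring: friction (0.06 N m) keeps it where it is left
- selector_grip (a point): On the axis of the selector knob, at the height to grip: 87 mm above the table, 7 mm below the top of the knob. The black knob is an upright bar, 49 mm long, 14 mm thick, 32 mm tall (from 62 to 94 mm above the table), on a flat 52 mm disc whose top is 64 mm above the table, with a white pointer stripe on top at one end; grip it across its 14 mm thickness, from above
- mark_off (a point): The open-ring mark (off) on the stand's top, 49 mm from the knob's axis
- mark_two (a point): The two-dot mark on the stand's top, 49 mm from the knob's axis
- collar: Hold-down collar: a plain aluminium ring, outside diameter 44 mm, bore 25 mm, 30 mm tall, 100 g; origin at the centre of its underside, z along its axis. At the start it sits on the spindle, on the seat
- tier120: Wooden tier: a round disc 120 mm in diameter and 6 mm thick with a round hub, 40 mm in diameter and 10 mm tall, on its upper side (16 mm tall in all); a 25 mm bore runs through both. 90 g or so. Origin at the centre of its underside, z up through the hub. Starts hub up, flat on the table; absent in some starts
- tier106: Wooden tier: a round disc 106 mm in diameter and 6 mm thick with a round hub, 40 mm in diameter and 10 mm tall, on its upper side (16 mm tall in all); a 25 mm bore runs through both. 83 g or so. Origin at the centre of its underside, z up through the hub. Starts hub up, flat on the table; absent in some starts
- tier92: Wooden tier: a round disc 92 mm in diameter and 6 mm thick with a round hub, 40 mm in diameter and 10 mm tall, on its upper side (16 mm tall in all); a 25 mm bore runs through both. 76 g or so. Origin at the centre of its underside, z up through the hub. Starts hub up, flat on the table; absent in some starts
- tier78: Wooden tier: a round disc 78 mm in diameter and 6 mm thick with a round hub, 40 mm in diameter and 10 mm tall, on its upper side (16 mm tall in all); a 25 mm bore runs through both. 69 g or so. Origin at the centre of its underside, z up through the hub. Starts hub up, flat on the table; absent in some starts
- tier64: Wooden tier: a round disc 64 mm in diameter and 6 mm thick with a round hub, 40 mm in diameter and 10 mm tall, on its upper side (16 mm tall in all); a 25 mm bore runs through both. 62 g or so. Origin at the centre of its underside, z up through the hub. Starts hub up, flat on the table; absent in some starts
- paint_pot: Bystander among the tiers: a closed grey paint pot, 48 mm in diameter, 50 mm tall; origin under its centre
There are look-alikes about, which are no part of the job. What is shaped like the tier92 but blue or green is not meant.

How it is judged (in metres and radians):
On the way, in this order (a step that is already met when the one before it is completed fails the run):
1. selector turned to off, the collar still on the spindle (value of joint selector below 0.17 rad and horizontal distance between collar and seat below 0.008 m), for 0.2 s.
2. collar taken off the spindle, selector off (value of joint selector below 0.17 rad and horizontal distance between collar and seat above 0.06 m), for 0.2 s.
3. every tier threaded home, widest lowest, selector still off (value of joint selector below 0.17 rad and horizontal distance between each of tier120, tier106, tier92, tier78, tier64 and seat below 0.006 m and angle between each of tier120, tier106, tier92, tier78, tier64's own z axis and vertical below 0.07 rad and linear speed of each of tier120, tier106, tier92, tier78, tier64 below 0.03 m/s and z of tier120 in the frame of seat below 0.003 m and z of each of tier106, tier92, tier78, tier64 in the frame of tier120 above 0.013 m and (z of tier106 in the frame of seat below 0.003 m or z of tier106 in the frame of tier120 below 0.019 m) and z of each of tier92, tier78, tier64 in the frame of tier106 above 0.013 m and (z of tier92 in the frame of seat below 0.003 m or z of tier92 in the frame of tier120 below 0.019 m or z of tier92 in the frame of tier106 below 0.019 m) and z of each of tier78, tier64 in the frame of tier92 above 0.013 m and (z of tier78 in the frame of seat below 0.003 m or z of tier78 in the frame of tier120 below 0.019 m or z of tier78 in the frame of tier106 below 0.019 m or z of tier78 in the frame of tier92 below 0.019 m) and z of tier64 in the frame of tier78 above 0.013 m and (z of tier64 in the frame of seat below 0.003 m or z of tier64 in the frame of tier120 below 0.019 m or z of tier64 in the frame of tier106 below 0.019 m or z of tier64 in the frame of tier92 below 0.019 m or z of tier64 in the frame of tier78 below 0.019 m)), for 0.2 s.
4. collar back on the spindle, down on the top tier, selector still off (all of step 3 and horizontal distance between collar and seat below 0.006 m and angle between collar's own z axis and vertical below 0.07 rad and linear speed of collar below 0.03 m/s and z of collar in the frame of tier120 above 0.013 m and z of collar in the frame of tier106 above 0.013 m and z of collar in the frame of tier92 above 0.013 m and z of collar in the frame of tier78 above 0.013 m and z of collar in the frame of tier64 above 0.013 m and (z of collar in the frame of tier120 below 0.019 m or z of collar in the frame of tier106 below 0.019 m or z of collar in the frame of tier92 below 0.019 m or z of collar in the frame of tier78 below 0.019 m or z of collar in the frame of tier64 below 0.019 m)), for 0.2 s.
At the end, for the whole second after the job is handed in: All tiers present and the collar are on the spindle within 6 mm of its axis, hub up, level within 0.07 rad, at rest, widest lowest, collar on top, each within 3 mm of resting on the seat or on the part below; selector within 0.17 rad of the two-dot mark (horizontal distance between each of tier120, tier106, tier92, tier78, tier64, collar and seat below 0.006 m and angle between each of tier120, tier106, tier92, tier78, tier64, collar's own z axis and vertical below 0.07 rad and linear speed of each of tier120, tier106, tier92, tier78, tier64, collar below 0.03 m/s and z of tier120 in the frame of seat below 0.003 m and z of each of tier106, tier92, tier78, tier64, collar in the frame of tier120 above 0.013 m and (z of tier106 in the frame of seat below 0.003 m or z of tier106 in the frame of tier120 below 0.019 m) and z of each of tier92, tier78, tier64, collar in the frame of tier106 above 0.013 m and (z of tier92 in the frame of seat below 0.003 m or z of tier92 in the frame of tier120 below 0.019 m or z of tier92 in the frame of tier106 below 0.019 m) and z of each of tier78, tier64, collar in the frame of tier92 above 0.013 m and (z of tier78 in the frame of seat below 0.003 m or z of tier78 in the frame of tier120 below 0.019 m or z of tier78 in the frame of tier106 below 0.019 m or z of tier78 in the frame of tier92 below 0.019 m) and z of each of tier64, collar in the frame of tier78 above 0.013 m and (z of tier64 in the frame of seat below 0.003 m or z of tier64 in the frame of tier120 below 0.019 m or z of tier64 in the frame of tier106 below 0.019 m or z of tier64 in the frame of tier92 below 0.019 m or z of tier64 in the frame of tier78 below 0.019 m) and z of collar in the frame of tier64 above 0.013 m and (z of collar in the frame of tier120 below 0.019 m or z of collar in the frame of tier106 below 0.019 m or z of collar in the frame of tier92 below 0.019 m or z of collar in the frame of tier78 below 0.019 m or z of collar in the frame of tier64 below 0.019 m) and value of joint selector between 1.23 and 1.57 rad); the robot touches nothing.
It fails at once if paint pot pushed more than 5 cm from its place (distance of paint_pot from where it was at the start of the episode above 0.05 m).
Of tier120, tier106, tier92, tier78, tier64 only 2 to 4 are there at a start; the rules pass over those that are not, and their reading is None.
At some moment in a run one of tier120, tier106, tier92, tier78, tier64 may be knocked a few centimetres aside while the robot is not near it.
Once in a run the grip may slacken for a moment while it holds something.
It also fails if it takes over 210 s, if anything falls off the work surface, if the arm or the gripper's body presses on something with over 40 N, if the wrist force passes 120 N, or if a joint passes its speed limit or range.

## Working session

There is one attempt and no reset: what is moved stays moved. The work goes in short steps, each a Python script; the robot and the scene stay as the last script left them, time stands still between calls to the robot, and variables do not carry over. Pictures are saved under pics/ and viewed, at most 14 in all, crops included, and the job is handed in when it is done.

```bash
mkdir -p pics; ls; cat > look0.py <<'E'
from station import robot, ik, telemetry, capture, finder
import cv2,numpy as np
o=telemetry.get_obs();print(o)
for n in ["scene","side"]:
    p=capture(n);cv2.imwrite(f"pics/{n}0.png",p["color"]);print(n,p["K"].tolist() if hasattr(p["K"],'tolist') else p["K"],np.round(p["world_from_camera"],3).tolist(),[k for k in p])
    for t in ["stand","selector","collar","tier120","tier106","tier92","tier78","tier64","paint_pot"]:
        print(t,[(np.round(d["position"]).tolist(),round(d["score"],2)) for d in finder.boxes_of(p,t)[:4]])
E
python3 look0.py
```

```text
pics
{'time': 0.0, 'joints': array([ 1.17117412,  0.62935571,  0.03845854,  1.51831733, -0.02699429,
        0.99629341, -0.01997975]), 'qd': array([-0.00064577,  0.00084074, -0.00078936,  0.00045549, -0.00069372,
        0.00093967,  0.00030338]), 'tau': array([ 3.41317918e-04, -5.49723566e+01,  1.14319213e+00, -1.86629623e+01,
       -5.23376651e-02,  2.35934474e-02,  1.45004933e-04]), 'tcp_pos': array([ 212.9109163 , -613.85019053,  403.76408199]), 'ee_rot': array([-9.11377779e-04,  9.86101306e-01,  1.66142571e-01, -1.73032568e-04]), 'wrist_force': array([ 0.26068476, -0.21239287, -0.01629882]), 'ft_torque': array([ 0.02570654, -0.03847775,  0.02070567]), 'grip_force': 0.0, 'opening': 94.12740199930855}
scene [[462.65465606180123, 0.0, 315.2919563748518], [0.0, 462.65465606180123, 239.64565375414097], [0.0, 0.0, 1.0]] [[-0.711, -0.585, 0.39, 883.197], [0.703, -0.604, 0.376, 458.317], [0.016, 0.542, 0.841, 883.86], [0.0, 0.0, 0.0, 1.0]] ['color', 'K', 'world_from_camera', 'shot']
stand [([230.0, 178.0], 0.93)]
selector [([238.0, 188.0], 0.82)]
collar [([379.0, 277.0], 0.64), ([210.
[... 810 characters left out ...]
] ['color', 'K', 'world_from_camera', 'shot']
stand []
selector [([370.0, 212.0], 0.66)]
collar [([408.0, 196.0], 0.7)]
tier120 [([222.0, 399.0], 0.89), ([347.0, 368.0], 0.86), ([157.0, 303.0], 0.83), ([217.0, 335.0], 0.81)]
tier106 [([222.0, 399.0], 0.89), ([347.0, 368.0], 0.86), ([157.0, 303.0], 0.83), ([217.0, 335.0], 0.81)]
tier92 [([222.0, 399.0], 0.89), ([347.0, 368.0], 0.86), ([157.0, 303.0], 0.83), ([217.0, 335.0], 0.81)]
tier78 [([222.0, 399.0], 0.89), ([347.0, 368.0], 0.86), ([157.0, 303.0], 0.83), ([217.0, 335.0], 0.81)]
tier64 [([222.0, 399.0], 0.89), ([347.0, 368.0], 0.86), ([157.0, 303.0], 0.83), ([217.0, 335.0], 0.81)]
paint_pot [([369.0, 213.0], 0.73), ([302.0, 259.0], 0.62)]
```

View pics/scene0.png

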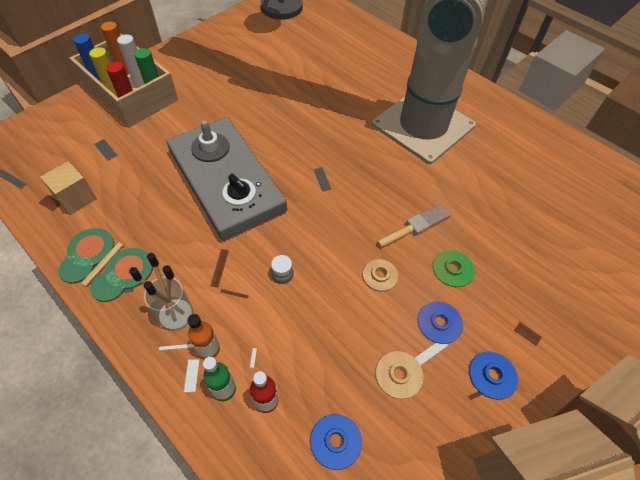

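View pics/side0.png

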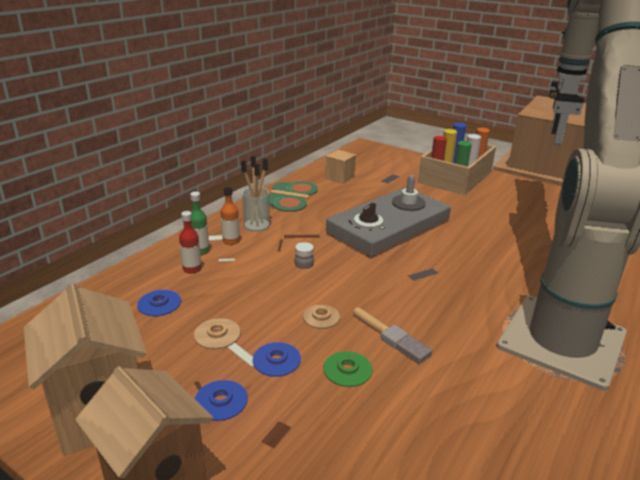

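The scene picture shows two wooden tiers, at about (380,275) for the small one and (400,374) for the large one. The look-alikes are blue at (440,323), (494,375) and (336,441), and green at (454,268). The collar is on the spindle at (208,140), the knob is at (238,188) and the pot is at (281,269). The two uncoloured wood discs fit the description. I'll confirm them with a close crop.

```bash
cat > h.py <<'E'
from station import robot, ik, telemetry, capture, finder
import cv2,numpy as np
from scipy.spatial.transform import Rotation as R
def obs(): return telemetry.get_obs()
def tool_T(o=None):
    o=o or obs();T=np.eye(4);q=o["ee_rot"];T[:3,:3]=R.from_quat([q[1],q[2],q[3],q[0]]).as_matrix();T[:3,3]=o["tcp_pos"];return T
def snap(name,save=None):
    T=tool_T() if name=="wrist" else None
    p=capture(name)
    p["W"]=T@p["T_tool_cam"] if name=="wrist" else p["world_from_camera"]
    p["name"]=name
    if save: cv2.imwrite(f"pics/{save}.png",p["color"])
    return p
def ray(p,px):
    K=p["K"];x=(px[0]-K[0][2])/K[0][0];y=(px[1]-K[1][2])/K[1][1]
    if p["name"]=="wrist":
        r=np.hypot(x,y);s=np.sin(r)/r if r>1e-9 else 1.;d=np.array([x*s,y*s,np.cos(r)])
    else: d=np.array([x,y,1.])
    return p["W"][:3,:3]@np.array([d[0],-d[1],-d[2]])
def p2w(p,px,z):
    d=ray(p,px);c=p["W"][:3,3];return c+d*(z-c[2])/d[2]
def w2p(p,X):
    W=np.linalg.inv(p["W"]);v=W[:3,:3]@np.asarray(X,float)+W[:3,3];v=np.array([v[0],-v[1],-v[2]]);K=p["K"]
    if p["name"]=="wrist":
        r=np.hypot(v[0],v[1]);th=np.arctan2(r,v[2]);u=v[:2]/max(r,1e-9)*th
    else: u=v[:2]/v[2]
    return np.array([K[0][0]*u[0]+K[0][2],K[1][1]*u[1]+K[1][2]])
def top(p,c,z,half=150,s=2.):
    """rectified top view at height z: s px per mm centred on world c, x right y up"""
    n=int(2*half*s);
    g=np.array([[w2p(p,[c[0]+(i-n/2)/s,c[1]-(j-n/2)/s,z]) for i in range(0,n+1,10)] for j in range(0,n+1,10)],np.float32)
    k=g.shape[0]; ii=np.arange(n,dtype=np.float32)/10
    mx,my=np.meshgrid(ii,ii); m=cv2.remap(g,mx,my,cv2.INTER_LINEAR)
    return cv2.remap(p["color"],m[...,0].copy(),m[...,1].copy(),cv2.INTER_LINEAR)
def down(a): return [0,np.cos(a/2),np.sin(a/2),0]
E
python3 - <<'E'
from h import *
p=snap("scene");q=snap("side")
for n,a,b in [("small",(380,275),(321,316)),("large",(400,374),(217,333)),("pot",(281,269),(303,255)),("green",(454,268),(348,368)),("blue",(440,323),(277,358)),("knob",(238,185),(370,212))]:
    z={"pot":50,"knob":75}.get(n,6)
    print(n,p2w(p,a,z).round(),p2w(q,b,z).round())
print([p2w(p,a,50).round().tolist() for a in [(168,147),(229,119),(284,203),(222,235)]])
print("seat",p2w(p,(209,150),58).round(), p2w(p,(207,124),134).round(),p2w(q,(410,180),134).round())
w=snap("wrist");print(w["K"],np.round(w["T_tool_cam"],3).tolist())
g=np.array([0,0,180,1]);cv2.imwrite("pics/w0.png",w["color"])
E
```

```text
small [439. 227.   6.] [433. 226.   6.]
large [574. 395.   6.] [570. 394.   6.]
pot [597.  87.  50.] [565. 109.  50.]
green [310. 329.   6.] [304. 327.   6.]
blue [435. 385.   6.] [428. 382.   6.]
knob [ 530. -128.   75.] [ 526. -133.   75.]
[[566.0, -357.0, 50.0], [396.0, -331.0, 50.0], [478.0, -34.0, 50.0], [632.0, -63.0, 50.0]]
seat [ 503. -273.   58.] [ 492. -273.  134.] [ 479. -256.  134.]
[[371.64829954   0.         320.40032656]
 [  0.         371.64829954 233.49746065]
 [  0.           0.           1.        ]] [[0.0, 0.965, 0.261, 75.057], [1.0, -0.001, 0.001, -0.527], [0.001, 0.261, -0.965, 18.79], [0.0, 0.0, 0.0, 1.0]]
```

```bash
python3 - <<'E'
from h import *
for a in [0,np.pi,-.2]:
    print(a,ik([515,-200,420],down(a)))
robot.goto([515,-200,420],down(0))
w=snap("wrist")
im=top(w,(515,-200),50,200,1.5)
cv2.imwrite("pics/stand1.png",im)
for t in ["collar","selector"]: print(t,[(np.round(d["position"],1).tolist(),d["score"]) for d in finder.boxes_of(w,t)[:3]])
print(obs()["time"])
E
```

```text
0 [ 0.27317535  0.47045608  0.06856066  1.77579838 -0.03975899  0.89667349
 -1.21166293]
3.141592653589793 [ 0.79233798  0.55571372 -0.72925632  1.76085366  0.43325997  0.9922795
  1.46609248]
-0.2 [ 0.22946358  0.47264412  0.13331399  1.77708213 -0.07751434  0.89693645
 -1.37406004]
collar [([400.8, 237.6], 0.63), ([242.7, 201.6], 0.53), ([27.3, 267.7], 0.26)]
selector [([242.3, 200.6], 0.83)]
3.1583
```

View pics/stand1.png

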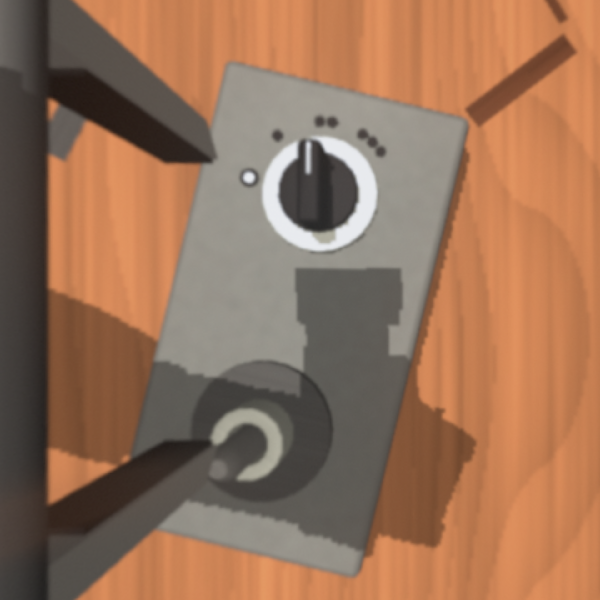

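The top view shows the spindle seat at (262,431), the knob at (320,195) with its pointer near the two-dot mark, and the open ring at (249,177). I'll go above the knob for a close look.

```bash
python3 - <<'E'
from h import *
robot.goto([528,-129,180+87+70],down(1.5))
w=snap("wrist")
a=top(w,(528,-129),52,50,4);b=top(w,(528,-129),94,50,4)
cv2.imwrite("pics/knob.png",np.hstack([a,b]))
E
```

```text
(no output)
```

View pics/knob.png

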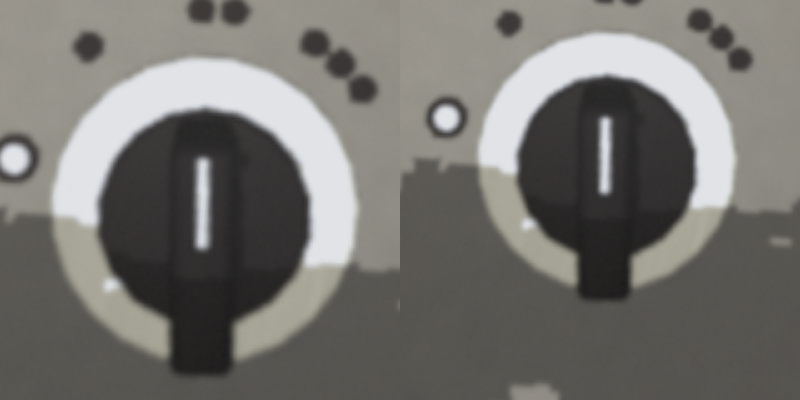

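The ring centre is at left (205,210), and the pointer looks along about +y (stripe (203,157)–(202,248)). The knob axis is near (529,-130.5), with q around 1.33. Next I grip it and turn it off.

```bash
python3 - <<'E'
from h import *
P=[529.2,-130.8]
robot.goto(P+[337],down(1.565))
robot.movel(P+[267],feed=80,f_stop=15)
robot.grab();o=obs();print(o["opening"],o["grip_force"],o["wrist_force"],o["tcp_pos"])
for a in np.linspace(1.565,2.88,8)[1:]:
    robot.goto(P+[267],down(a))
o=obs();print(o["opening"],o["wrist_force"],o["ft_torque"])
robot.release();robot.movel(P+[360])
robot.goto([500,-200,420],down(0.8))
w=snap("wrist");cv2.imwrite("pics/stand2.png",np.hstack([top(w,(529,-130),94,60,4)[:,:],top(w,(492,-286),58,60,4)[:, :]])[:, :].copy()[:, :] if 0 else cv2.resize(np.hstack([top(w,(529,-130),52,65,3),top(w,(492,-286),58,65,3)]),None,fx=1,fy=1))
print(obs()["time"])
E
```

```text
13.907818178026591 29.996926188468933 [ 2.13467853 -0.5326458  -2.18924694] [ 529.79333768 -130.79952279  267.0781759 ]
14.039475373043064 [2.96719644 2.70233932 4.13366744] [ 0.60711342 -0.66500976  0.06932793]
11.9917
```

View pics/stand2.png

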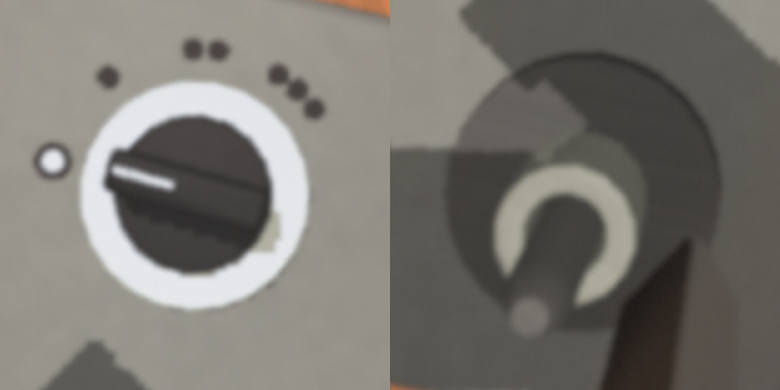

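The selector is off: the pointer lies along (115,172) toward the ring mark at (53,161). Next I lift the collar off and set it on free table.

```bash
cat >> h.py <<'E'
S=[491.3,-285.3]; KN=[529.0,-130.5]; UP=360.
def lower(z,f=8,feed=40):
    """descend to TCP z, stopping on contact"""
    p=obs()["tcp_pos"];hit=robot.movel([p[0],p[1],z],feed=feed,f_stop=f);return hit,obs()["tcp_pos"][2]
E
python3 - <<'E'
from h import *
p=snap("scene")
print("strip",p2w(p,(322,179),0).round(),"brush",p2w(p,(380,243),5).round(),"cand px",w2p(p,[440,70,0]).round())
robot.goto(S+[UP],down(0))
robot.movel(S+[262],feed=100,f_stop=15)
robot.grab();o=obs();print(o["opening"],o["tcp_pos"],o["wrist_force"])
robot.movel(S+[UP],feed=100);o=obs();print(o["opening"],o["wrist_force"])
robot.goto([440,70,UP],down(0))
robot.movel([440,70,212],feed=120)
print(lower(200,6,15),obs()["opening"]);robot.release();robot.movel([440,70,UP-40])
p=snap("scene");print([(np.round(d["position"]).tolist(),round(d["score"],2)) for d in finder.boxes_of(p,"collar")[:3]],w2p(p,[440,70,15]))
cv2.imwrite("pics/s3.png",p["color"][100:460,150:550]);print(obs()["time"])
E
```

```text
strip [335. -53.   0.] brush [377. 173.   5.] cand px [328. 233.]
42.66532627241501 [ 491.26921403 -285.35148649  261.96385741] [-0.2236048   0.43093194  0.38957415]
42.87234942853623 [-0.70460046 -0.85860382 -0.23434453]Traceback (most recent call last):
  File "<stdin>", line 9, in <module>
station.PlanningError: the arm cannot follow that straight line within its joint ranges
```

```bash
python3 - <<'E'
from h import *
for xy in [(440,70),(470,50),(500,30)]:
    for a in [-1.2,-.6,0,.6,1.2,1.57]:
        j=ik([*xy,200],down(a)); print(xy,a,None if j is None else np.round(j,2))
print(np.round(obs()["joints"],2),obs()["opening"])
E
```

```text
(440, 70) -1.2 [-0.38  0.75  0.23  2.23 -0.72  0.24 -2.27]
(440, 70) -0.6 [-0.49  0.78  0.4   2.23 -1.02  0.32 -1.37]
(440, 70) 0 [ 0.01  0.75 -0.33  2.22  0.85  0.3  -2.64]
(440, 70) 0.6 [ 0.01  0.75 -0.33  2.22  0.85  0.3  -2.04]
(440, 70) 1.2 [-0.08  0.74 -0.2   2.22  0.61  0.24 -1.2 ]
(440, 70) 1.57 [-0.08  0.74 -0.2   2.22  0.6   0.24 -0.83]
(470, 50) -1.2 [-0.25  0.75  0.13  2.15 -0.34  0.26 -2.6 ]
(470, 50) -0.6 [-0.2   0.75  0.06  2.15 -0.16  0.25 -2.18]
(470, 50) 0 [-0.17  0.74  0.    2.15 -0.    0.25 -1.73]
(470, 50) 0.6 [-0.13  0.74 -0.06  2.15  0.15  0.25 -1.29]
(470, 50) 1.2 [-0.07  0.75 -0.15  2.15  0.38  0.27 -0.91]
(470, 50) 1.57 [-0.02  0.75 -0.22  2.15  0.54  0.3  -0.7 ]
(500, 30) -1.2 [-0.21  0.77  0.14  2.08 -0.32  0.31 -2.57]
(500, 30) -0.6 [-0.16  0.76  0.07  2.08 -0.16  0.31 -2.13]
(500, 30) 0 [-0.12  0.76  0.    2.08 -0.01  0.3  -1.68]
(500, 30) 0.6 [-0.07  0.76 -0.06  2.07  0.15  0.31 -1.23]
(500, 30) 1.2 [ 0.    0.76 -0.18  2.07  0.38  0.33 -0.86]
(500, 30) 1.57 [ 0.06  0.77 -0.26  2.07  0.53  0.36 -0.63]
[-0.22  0.41  0.01  2.11 -0.    0.62 -1.79] 42.07054410488795
```

```bash
python3 - <<'E'
from h import *
C=[490,45]
robot.goto(C+[300],down(1.57))
robot.movel(C+[214],feed=120)
print(lower(200,6,15),obs()["opening"]);robot.release();robot.movel(C+[320]);robot.goto([500,-150,420],down(1.57))
p=snap("scene");print([(np.round(d["position"]).tolist(),round(d["score"],2)) for d in finder.boxes_of(p,"collar")[:3]],w2p(p,C+[15]))
cv2.imwrite("pics/s3.png",p["color"][100:460,150:550]);print(obs()["time"])
E
```

```text
(True, np.float64(203.91400331938195)) 42.89556866087185
[([307.0, 235.0], 0.65)] [304.34208467 235.60265215]
22.5583
```

View pics/s3.png

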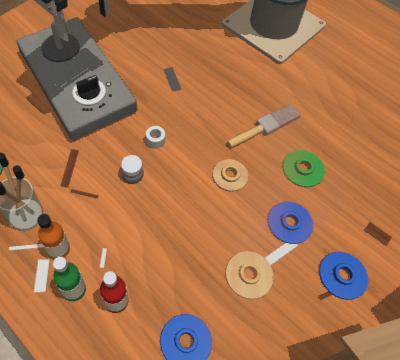

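The collar stands upright at crop (155,136). The two plain wood discs are at crop (231,174) and (250,275), and the rest are blue or green. I'll look from above to confirm.

```bash
python3 - <<'E'
from h import *
robot.goto([460,310,430],down(0))
w=snap("wrist")
cv2.imwrite("pics/tiers.png",top(w,(510,310),6,190,1.5))
print([(p2w(w,d["position"],10).round(1).tolist(),round(d["score"],2)) for d in finder.boxes_of(w,"tier92")])
E
```

```text
[([321.1, 321.6, 10.0], 0.98), ([567.0, 385.9, 10.0], 0.84), ([442.1, 235.1, 10.0], 0.8), ([435.6, 380.0, 10.0], 0.59), ([450.5, 512.0, 10.0], 0.57)]
```

View pics/tiers.png

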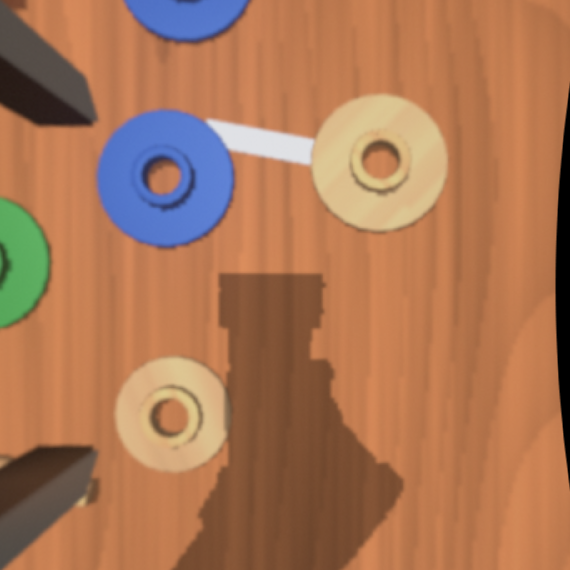

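The wooden discs measure about 91 mm at (380,162), which is tier92 at (573,392), and about 76 mm at (172,413), which is tier78 at (435,225). The blue and green discs are decoys. I start with tier92, after one refined look.

```bash
cat >> h.py <<'E'
def wood(c,half=75):
    """centre (world) and diameter of the wooden disc near c, from the wrist camera"""
    w=snap("wrist");im=top(w,c,6,half,3);hsv=cv2.cvtColor(im,cv2.COLOR_BGR2HSV)
    m=((hsv[...,1]<140)&(hsv[...,2]>130)&(hsv[...,0]>8)&(hsv[...,0]<35)).astype(np.uint8)
    m=cv2.morphologyEx(m,cv2.MORPH_OPEN,np.ones((9,9)))
    cs,_=cv2.findContours(m,cv2.RETR_EXTERNAL,cv2.CHAIN_APPROX_NONE)
    if not cs: return None
    k=max(cs,key=cv2.contourArea);(x,y),(a,b),_=cv2.fitEllipse(k);n=half*3
    return [c[0]+(x-n)/3,c[1]-(y-n)/3],a/3,b/3
def pick(c,a):
    robot.goto([c[0]-40*np.cos(a),c[1]-40*np.sin(a),420],down(a));r=wood(c);print("wood",r)
    return r
def grab_tier(c,a):
    robot.goto([*c,300],down(a));robot.movel([*c,216],feed=100)
    print("touch",lower(206.8,5,20));robot.grab();print("open",obs()["opening"])
    robot.movel([*c,UP],feed=100);o=obs();print("lifted",o["opening"],o["wrist_force"],o["time"])
E
python3 - <<'E'
from h import *
r=pick([573.3,392],0.2)
if r and abs(r[1]-91)<6 and np.hypot(r[0][0]-573.3,r[0][1]-392)<60: grab_tier(r[0],0.2)
E
```

```text
wood ([572.5144215901693, 391.8915201822917], 93.16262817382812, 93.6606953938802)
touch (False, np.float64(206.66542286075304))
open 39.24774672318752
lifted 38.692105171036324 [-0.92430685  0.11321189 -0.17856243] 29.9083
```

```bash
cat >> h.py <<'E'
def thread(a,zend,f=10):
    robot.goto([*obs()["tcp_pos"][:2],400],down(a)) if 0 else None
    robot.goto(S+[400],down(a));print("over",obs()["opening"])
    robot.movel(S+[345],feed=100);print("down",lower(zend,f,40),obs()["opening"],obs()["wrist_force"])
E
python3 - <<'E'
from h import *
thread(0.0,265.7)
w=snap("side");cv2.imwrite("pics/th1.png",cv2.resize(w["color"][120:280,300:500],None,fx=3,fy=3))
E
```

```text
over 39.14875800290035
down (False, np.float64(265.85855850331995)) 38.93158591607252 [ 0.10280652 -0.82204072 -1.73056153]
```

View pics/th1.png

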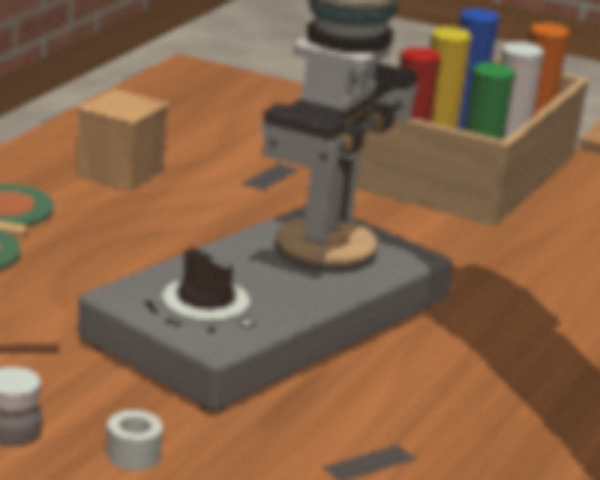

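The tier is threaded and level down on the seat, at about (327,243). I release it and pick tier78.

```bash
python3 - <<'E'
from h import *
robot.release();robot.movel(S+[UP],feed=120)
r=pick([434.7,224.7],0.785)
if r and abs(r[1]-78)<6 and abs(r[2]-78)<6: grab_tier(r[0],0.785)
E
```

```text
wood ([435.17962443033855, 224.38921407063802], 77.7781982421875, 79.36891682942708)
touch (False, np.float64(206.69079600622516))
open 38.53274818400166
lifted 38.64682839067209 [ 0.07142708  0.24083112 -0.10919672] 43.7167
```

```bash
python3 - <<'E'
from h import *
w=snap("scene");a=top(w,S,64,70,4)
thread(0.0,281.7);o=obs()
robot.release();robot.movel(S+[UP],feed=120);robot.goto([500,-80,420],down(1.57))
w=snap("scene");b=top(w,S,80,70,4)
cv2.imwrite("pics/th2.png",cv2.resize(np.hstack([a,b]),(800,400)));print(obs()["time"])
w=snap("scene");print([(np.round(d["position"]).tolist(),round(d["score"],2)) for d in finder.boxes_of(w,"collar")[:3]],w2p(w,[490,45,15]))
E
```

```text
over 38.426702972737225
down (False, np.float64(281.93138137579643)) 38.79289920527054 [-0.72577856  0.87883813 -0.88739087]
50.8
[([306.0, 236.0], 0.85)] [304.34208467 235.60265215]
```

View pics/th2.png

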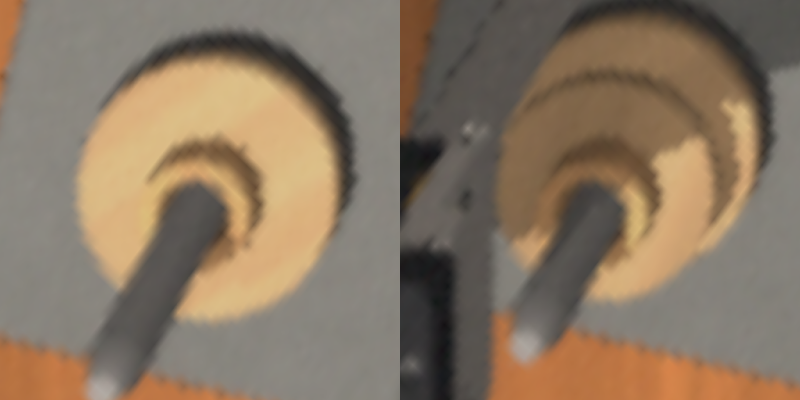

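Both tiers are stacked home on the spindle, the smaller one on top. Next comes the collar.

```bash
python3 - <<'E'
from h import *
C=[490,45]
robot.goto(C+[320],down(1.57));robot.movel(C+[204.5],feed=100,f_stop=10)
robot.grab();print(obs()["opening"]);robot.movel(C+[310],feed=100);print(obs()["opening"])
robot.goto([500,-80,400],down(1.57))
thread(0,294.8)
robot.release();robot.movel(S+[380],feed=120);robot.goto([500,-50,420],down(1.57))
w=snap("scene");b=top(w,S,106,70,4);q=snap("side")["color"][150:250,350:475]
k=snap("wrist");k=top(k,KN,94,50,4)
cv2.imwrite("pics/th3.png",np.hstack([cv2.resize(b,(400,400)),cv2.resize(q,(400,400))]));cv2.imwrite("pics/k3.png",k);print(obs()["time"])
E
```

```text
42.565180156870625
42.69722560529709
over 42.71052392000949
down (False, np.float64(295.0560841125503)) 42.2564046723815 [-0.36532046  0.18625095 -1.21090767]
61.475
```

View pics/th3.png

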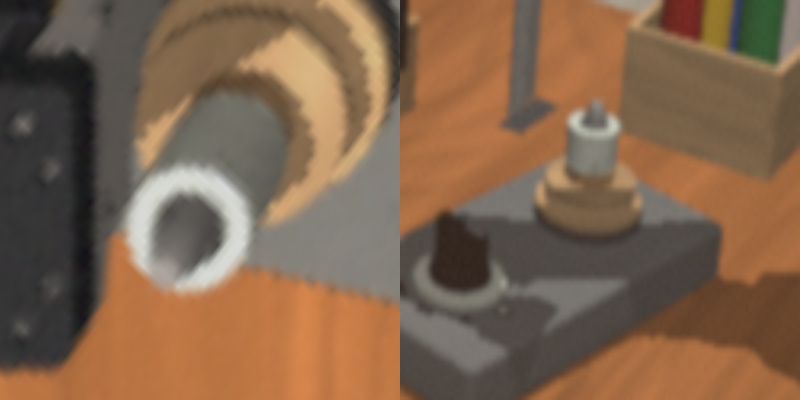

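View pics/k3.png

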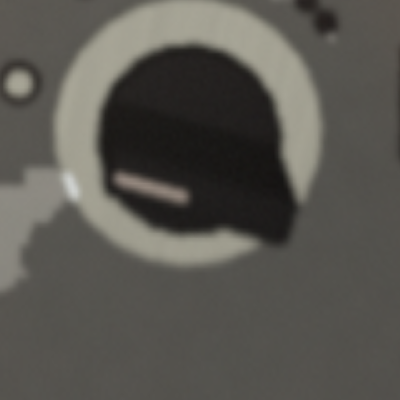

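The collar is home, with the spindle tip protruding, and the pointer is still at off (stripe (115,178)–(188,197)). Last step is turning the selector to two dots.

```bash
python3 - <<'E'
from h import *
P=[529.2,-130.8]
robot.goto(P+[345],down(2.88))
robot.movel(P+[267],feed=80,f_stop=15)
robot.grab();print(obs()["opening"])
for a in np.linspace(2.88,1.495,8)[1:]: robot.goto(P+[267],down(a))
print(obs()["opening"]);robot.release();robot.movel(P+[360]);robot.goto([480,-30,420],down(1.57))
w=snap("scene");q=snap("side")["color"][150:250,350:475]
cv2.imwrite("pics/end.png",np.hstack([cv2.resize(top(w,KN,60,65,4),(400,400)),cv2.resize(q,(400,400))]));print(obs()["time"])
E
```

```text
13.908183891963956
13.954270471135784
69.5667
```

View pics/end.png

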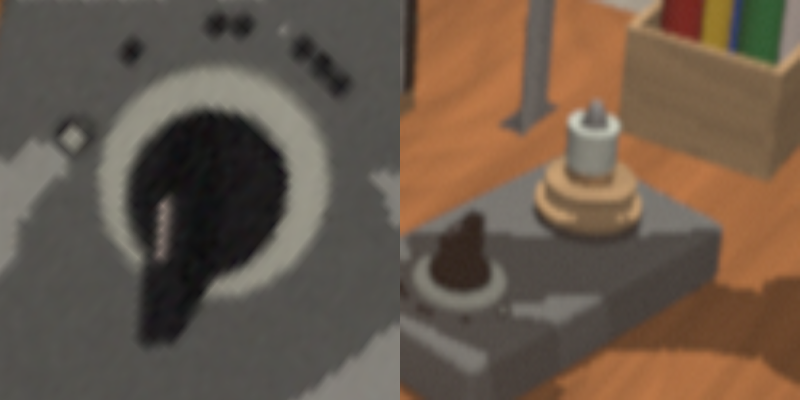

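The pointer stripe, (160,258)–(166,200), is parallel to the direction of the two dots, and the stack and collar are seated. I'm handing in.

```bash
python3 -c "
from h import *
print(robot.job_done())"
```

```text
the job is handed in; nothing more can be done
None
```

I handed the job in at about 70 s, and the final pictures show tier92, tier78 and the collar seated on the spindle in that order and the selector at the two-dot mark; the judge returned no result.

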